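# Ready the slide spinner for inspection and hold its sprung lid at the mark

## Robot

A 6-joint arm with a two-finger parallel gripper is mounted at the origin on a cart in front of the work surface, level with it; the furniture and walls round the work are solid. World frame = base frame: x ahead of the robot, y to its left, z up, the work surface at z = 0. Lengths are in m, angles in rad, forces in N, time in s.
With the tool pointing down it reaches from about 0.15 to 0.775 m from the base axis. Payload 6.1 kg.
Tool frame: the origin (TCP) lies between the finger pads, 19 mm behind the fingertips; this is the grasp point; z points along the fingers, y is the direction in which the jaws open and shut (so a half turn about z gives the same grasp; the last joint's range is limited). The gripper opens to 85 mm and grips with 20 to 120 N. Pads are 22 mm wide; open, the fingers measure 114 mm over their backs; the gripper's body (76 mm by 85 mm) begins 54 mm behind the grasp point. The pads swing forward as they close: fully open they stand 13 mm farther back than shut.
Start: joints at [-1.305, 0.126, -0.04, 1.405, 0, 1.571], TCP at [0.138, -0.507, 0.25] pointing down, gripper open.
Joint ranges: [-2.72, 2.72], [-0.95, 1.95], [-1.27, 1.35], [-1.78, 2.02], [-1.46, 1.47], [-3.14, 3.14]. Speed limits (rad/s): [2.39, 2.39, 3.01, 3.14, 3.14, 3.14].

## Interface

Orientations are given as a rotation vector (axis times angle).
In Python, from rig import bot gives the robot as it stands.
- The arm moves only by the tool play_rows, never from a script. Its argument "plan" is a list of rows, each a list of 7 numbers: the shift along the tool's x, y, z in m, then the turn, a rotation vector about the tool's x, y, z in rad, then the opening, from 0 (shut) to 1 (fully open). In form: [[dx, dy, dz, wx, wy, wz, jaw], ...]. A call has 1 to 10 rows; each row is the pose to reach, as a shift and turn from the pose commanded when the call began, along the tool's axes at that moment; what a row does not reach only later rows make up. A row lasts 1/10 s, in which the tool goes at most 50 mm and 8.59 degrees, less where a joint would pass 70% of its speed; a pose out of reach is approached as far as the arm can. A call with a gripper value outside its range is refused whole. The fingers move at their own pace and stop on an object; "squeeze" is the grip in N (left out, the last holds). Time passes only in rows, so rows that repeat a pose let the fingers close. It gives the time, the measured TCP pose, the force and the opening at its end, in the units of the state.
- bot.state(): the state, without advancing time (a new reading comes with each control period).
- bot.read_camera(name): name is "scene" or "top" or "wrist"; returns a dict with "frame" (400x640x3 uint8, red, green, blue), "K" (3x3 intrinsics, pixels), "R" (3x3) and "t" (3): a world point X has camera coordinates R X + t; the wrist camera has in their place "hand_eye" (4x4, takes a point from camera to tool coordinates, whose origin is the TCP and whose axes are the flange's). Camera axes: x right, y down, z forward; pixel columns grow to the right and rows downward; lengths in m; the calibration is good to about 2 mm. A picture is of the moment at which its call begins: read the wrist's pose just before it. There is no depth.
- bot.finish_job(): hands the job in, once; it reports no verdict.
The state is a dict: "time": time; "qpos": joint angles; "dq": joint speeds; "joint_efforts": joint torques, N m; "position": TCP position; "ee_rot": TCP orientation; "contact_force": force on the tool from outside, world axes, zero at the start; "moment": the same for the moment, N m; "grip_width": finger opening in m.
Only numpy, scipy, OpenCV 4.12 (cv2) and the standard library are available. Lean on these libraries where they do the work, as an engineer would, in place of code of your own. Each camera call takes 0.05 s, during which the arm holds its last target. There are 200 camera calls.

## Task

Get the small slide spinner ready for a colleague to inspect: fit the loose turning knob fully down onto the square spindle on its deck and let go of it, with the lid still shut; then lift the spring-loaded lid by its bar handle until the lid's pointer lines up with the index clip on the curved scale. Finish while still gripping the handle and holding the lid steady at that mark (the spring would shut it); do not shift the index clip, and leave the bottle, dish and vials where they are.

Things in the scene. Friction and masses are not known exactly. Their poses are not given: they have to be found in the camera images.
- turning_knob: Loose turning knob, 90 g, standing upright on the worktop. Hub: aluminium block 36 x 36 mm, 24 mm high, with a square bore 13.5 x 13.5 mm with a bevelled mouth, 20 mm deep, open below, its sides parallel to the hub's. On the hub stands a black grip bar 46 mm long (along x), 12 mm wide (along y), from 24 to 46 mm height: pinch it across its 12 mm. Origin: centre of the underside; z up.
- spindle_base (a point): Foot of the square steel spindle on the spinner's low right-hand deck: the point on its axis at the top of its round collar, 64 mm above the worktop, where the knob's underside rests when fully down. Spindle 10.5 mm square, 17 mm tall, tapered tip; x and y square to its flats, z up. It turns stiffly and may stand at any angle; any quarter-turn position of the knob will do.
- spinner: Slide spinner, fixed: white housing 130 mm deep (x), 225 mm wide (y -120 to +105 mm). Left: chamber 78 mm high under the grey lid; right: deck 60 mm high with the spindle at (0, -85) mm. Lid hinge at y = +95, z = 83 mm, shut handle at y = -10 mm. A flat curved scale at x = -68 mm (front) stands up to 190 mm high. Origin on the worktop; x points away from the robot at yaw 0, z up.
- lid_hinge (a point): Middle of the lid's hinge line, 83 mm above the worktop at the left side of the spinner. The hinge line runs along this frame's x; y points left, z up. This frame is fixed to the spinner.
- lid_handle (a point): Centre of the lid's bar handle: round steel bar, 10 mm diameter, parallel to the hinge line, 58 mm clear between its posts, axis 37 mm above the lid's top face (125 mm above the worktop when shut). In the lid's frame (that of lid_hinge when shut) 105 mm to -y and 42 mm up from the hinge. Pinch it from above; it turns between the fingers as the lid swings.
- lid (a joint): Opening angle of the lid in rad: 0 shut, grows as the handle end (right) rises and swings up to the left about the hinge line; at most 1.2. A spring shuts it: torque 0.25 N m shut, growing 0.5 N m per rad, plus the lid's weight of 0.2 kg: some 3.5 to 6 N at the handle.
- lid_pointer (a point): Tip of the lid's thin black pointer on its front edge, 110 mm from the hinge line; moves with the lid, its -y axis runs from the hinge line to the tip.
- index (a joint): Angle of the index clip on the curved scale, in rad, measured like the lid's: the lid's pointer meets the clip when joint lid equals this. Held by friction; not to be moved.
- index_mark (a point): Mark of the dark steel index clip (22 x 10 mm) on the curved scale, 110 mm from the hinge line: the place of the lid's pointer tip when lined up. Its -y axis runs from the hinge line to the mark.
- dropper_bottle: Bystander: dark dropper bottle with a red bulb, 49 mm across, 132 mm high; origin under its centre.
- petri_0: Bystander: glass dish, 59 mm across, 14 mm high; origin under its centre.
- vial_0: Bystander: sample vial, 22 mm across, 52 mm high, light cap; origin under its centre.
- vial_1: Bystander: sample vial, 22 mm across, 52 mm high, dark cap; origin under its centre.
Things that resemble listed ones, but are neither listed nor needed, are in the scene too. What is meant by the turning_knob is not green or pink, and is the larger of those in its own colour.

How it is judged:
On the way:
1. the knob sits fully down on the spindle, let go, with the lid still shut (horizontal distance between turning_knob and spindle_base below 0.004 m and z of turning_knob in the frame of spindle_base between -0.004 and 0.004 m and angle between turning_knob's own z axis and vertical below 0.1 rad and contact force between the fingers and turning_knob below 0.1 N and value of joint lid below 0.08 rad), for 0.2 s.
At the end, for the whole second after the job is handed in: The lid is held steady (under 0.05 rad/s) by the fingers at its handle (more than 1.5 N, TCP within 45 mm of the bar's centre) with its pointer within 0.08 rad of the index clip, and the knob is fully down on the spindle (within 4 mm, upright), not touched by the fingers (angle between the y axis of lid_pointer and the y axis of index_mark, either way round below 0.08 rad and velocity of joint lid between -0.05 and 0.05 rad/s and contact force between the fingers and lid above 1.5 N and horizontal distance between turning_knob and spindle_base below 0.004 m and z of turning_knob in the frame of spindle_base between -0.004 and 0.004 m and angle between turning_knob's own z axis and vertical below 0.1 rad and contact force between the fingers and turning_knob below 0.1 N and distance between the grasp point and lid_handle below 0.045 m); the arm keeps its last pose, push and grip.
It fails at once if the index clip is shifted on the scale by more than 6 mm (distance of index_mark from where it was at the start of the episode above 0.006 m).
It fails at once if a bystander is pushed more than 30 mm or knocked over (distance of any of dropper_bottle, petri_0, vial_0, vial_1 from where it was at the start of the episode above 0.03 m or angle between any of dropper_bottle, vial_0, vial_1's own z axis and vertical above 0.6 rad).
It also fails if it takes over 54 s, if anything falls off the work surface, if the arm or the gripper's body presses on something with over 40 N, if the wrist force passes 120 N, or if a joint passes its speed limit or range.

## Working session

There is one attempt and no reset: what is moved stays moved. The work goes in short steps, Python scripts to look and compute and a tool call to move; the robot and the scene stay as the last step left them, time stands still between calls to the robot, and variables do not carry over. Pictures are saved under pics/ and viewed, about 8 in all and at most 12, crops included, and the job is handed in when it is done.

Besides the shell and the picture viewer there is one more tool, called after "Request:" as a command line: name --pt "numbers of a row" for each row, then --argument value for the rest. play_rows: Moves the arm, as the interface text tells. Its arguments: {"type":"object","properties":{"plan":{"type":"array"},"squeeze":{"type":"number"}},"required":["plan"]}

```bash
mkdir -p pics
cat > h.py <<'E'
import numpy as np, cv2
from rig import bot
from scipy.spatial.transform import Rotation as Ro
def save(img,name,crop=None,s=1):
    if crop: a,b,c,d=crop; img=img[b:d,a:c]
    img=cv2.resize(img,None,fx=s,fy=s,interpolation=cv2.INTER_CUBIC) if s!=1 else img
    cv2.imwrite('pics/'+name,img[:,:,::-1])
def ray(c,uv):
    d=np.linalg.inv(c['K'])@np.array([*uv,1.]); 
    return -c['R'].T@c['t'], c['R'].T@d
def atz(c,uv,z):
    o,d=ray(c,uv); return o+d*(z-o[2])/d[2]
def proj(c,X):
    p=c['K']@(c['R']@np.asarray(X,float)+c['t']); return p[:2]/p[2]
def wristcam():
    s=bot.state(); c=bot.read_camera('wrist')
    T=np.eye(4);T[:3,:3]=Ro.from_rotvec(s['ee_rot']).as_matrix();T[:3,3]=s['position']
    M=np.linalg.inv(T@c['hand_eye']); c['R']=M[:3,:3];c['t']=M[:3,3]; return c
E
python3 - <<'E'
from h import *
import pickle
s=bot.state(); print(s)
d={}
for n in('scene','top'):
    c=bot.read_camera(n); d[n]=c; save(c['frame'],n+'.png',s=1.25); print(n,-c['R'].T@c['t'],c['K'][0,0])
d['wrist']=wristcam(); save(d['wrist']['frame'],'wrist.png')
pickle.dump(d,open('d0.pkl','wb'))
E
```

```text
{'time': 0.0, 'qpos': array([-1.30496144e+00,  1.26414528e-01, -4.05983873e-02,  1.40541565e+00,
       -4.12789412e-05,  1.57078789e+00]), 'dq': array([-1.94546185e-03, -6.66518218e-06,  8.67115824e-05, -1.85701403e-03,
        3.95906295e-04, -5.75376948e-04]), 'joint_efforts': array([ 3.45899889e-04, -4.35914433e+01,  3.52923954e+01,  1.72225444e-02,
       -4.92419758e-05,  4.90755042e-06]), 'position': array([ 0.13781518, -0.5061975 ,  0.24921475]), 'ee_rot': array([-3.11228221e+00, -4.16143499e-01,  4.03838098e-04]), 'contact_force': array([-0.02762795, -0.02617301, -0.51761431]), 'moment': array([ 0.01281672,  0.01901361, -0.05039681]), 'grip_width': 0.08557569985126921}
scene [ 0.14641122 -0.29861574  0.95729465] 408.1440155428909
top [0.49569861 0.00553433 0.94590528] 365.2449211958255
```

View pics/top.png

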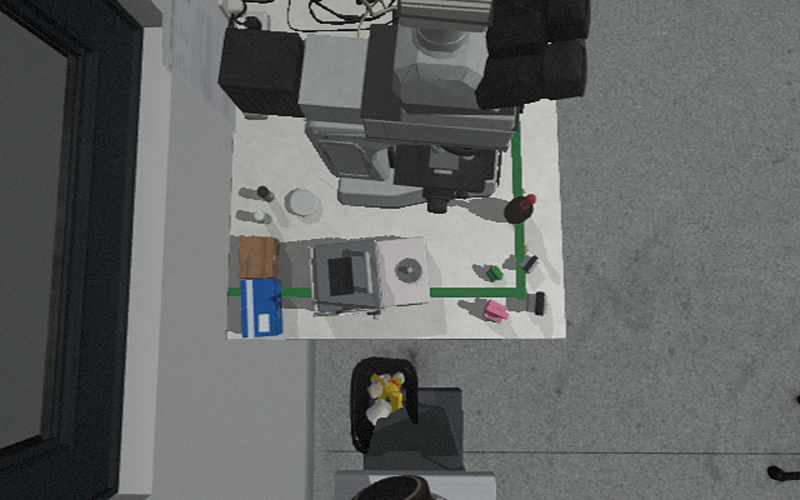

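View pics/scene.png

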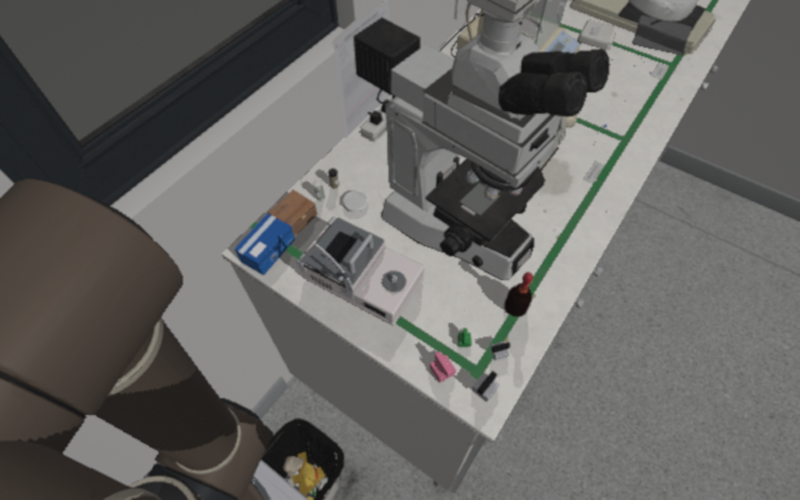

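The top view shows the spinner at about (370,275). On the right are a green, a pink and two black/aluminium knobs, the larger one at about (538,302). Next are coarse positions and the wrist view.

Run:
```python
from h import *
import pickle
d=pickle.load(open('d0.pkl','rb'));c=d['top']; f=lambda u,v,z:print((u,v),atz(c,(u/1.25,v/1.25),z).round(3))
f(538,302,.04); f(530,264,.03); f(408,270,.08); f(428,238,.06);f(429,303,.06);f(312,245,.08);f(520,208,.1)
w=d['wrist']; print('wrist sees knob at',proj(w,atz(c,(538/1.25,302/1.25),.04)), 'cam',-w['R'].T@w['t'], w['K'][0,0], w['hand_eye'].round(3))
a=cv2.resize(c['frame'][180:260,240:445],None,fx=3.8,fy=3.8,interpolation=cv2.INTER_CUBIC)
b=w['frame'];b=cv2.resize(b,(779,487))
a=a[:290]
save(np.vstack([a,b[:,:a.shape[1]] if b.shape[1]>=a.shape[1] else b])[:600] if a.shape[1]==779 else a,'combo.png'); print(a.shape)
```

```text
(538, 302) [ 0.489 -0.245  0.04 ]
(530, 264) [ 0.564 -0.235  0.03 ]
(408, 270) [0.551 0.008 0.08 ]
(428, 238) [ 0.614 -0.031  0.06 ]
(429, 303) [ 0.488 -0.032  0.06 ]
(312, 245) [0.6   0.192 0.08 ]
(520, 208) [ 0.664 -0.202  0.1  ]
wrist sees knob at [  95.25185792 -390.58796493] cam [ 0.20521216 -0.48800403  0.37346338] 317.61946168353603 [[ 0.    -0.961 -0.277  0.07 ]
 [ 1.    -0.     0.001 -0.   ]
 [-0.001 -0.277  0.961 -0.124]
 [ 0.     0.     0.     1.   ]]
(290, 779, 3)
```

View pics/wrist.png

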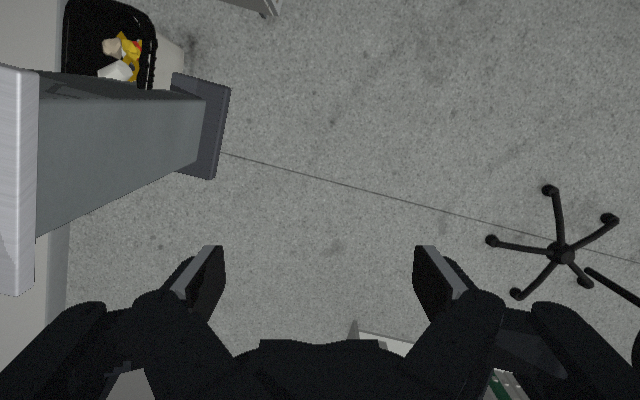

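The wrist view shows only the floor and table edge, so it needs moving over the knob.

Request:
play_rows --pt "0.045 -0.018 0 0 0 0.03 1" --pt "0.09 -0.035 0 0 0 0.06 1" --pt "0.135 -0.053 0 0 0 0.09 1" --pt "0.18 -0.07 0 0 0 0.12 1" --pt "0.225 -0.088 0 0 0 0.15 1" --pt "0.27 -0.105 0 0 0 0.18 1" --pt "0.315 -0.124 0 0 0 0.21 1" --pt "0.36 -0.142 0 0 0 0.24 1" --pt "0.4 -0.157 0 0 0 0.265 1" --pt "0.407 -0.16 0 0 0 0.265 1"

```text
time: 1.15
position: [0.4914, -0.2426, 0.2491]
ee_rot: [-3.14, -0.008, 0.0]
contact_force: [-1.3, -0.6, 0.2]
grip_width: 0.0854
```

Request:
play_rows --pt "0 0 0 0 0 0 1" --pt "0 0 0 0 0 0 1" --pt "0 0 0 0 0 0 1"

```text
time: 1.45
position: [0.4875, -0.2462, 0.2501]
ee_rot: [3.141, -0.001, -0.0]
contact_force: [-0.8, -0.6, -0.3]
grip_width: 0.085
```

Run:
```python
from h import *
import pickle
s=bot.state(); print(s['position'],s['ee_rot'],s['time'])
w=wristcam(); pickle.dump(w,open('w1.pkl','wb')); save(w['frame'],'w1.png'); print(proj(w,[.489,-.245,.04]))
```

```text
[ 0.48753353 -0.2461545   0.25012351] [ 3.14139701e+00 -1.27302913e-03 -3.55365555e-04] 1.45
[317.03664953 167.47203577]
```

View pics/w1.png

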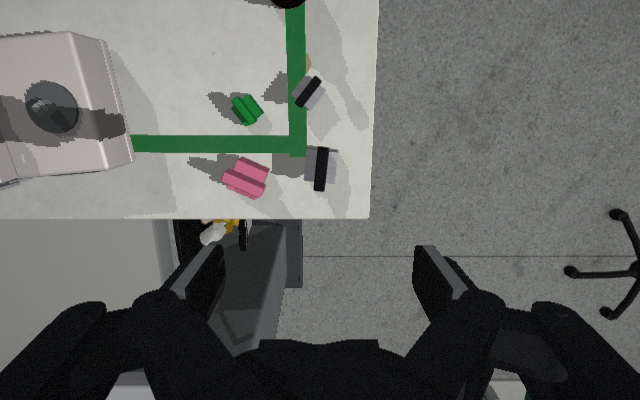

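The larger black/aluminium knob has its bar top at about (321,169), nearly along the image vertical. The spindle disc is at (52,107). I'll crop both.

Run:
```python
from h import *
import pickle
w=pickle.load(open('w1.pkl','rb'));f=w['frame']
a=cv2.resize(f[135:205,290:350],None,fx=8,fy=8,interpolation=cv2.INTER_CUBIC)[:560,:480]
b=cv2.resize(f[75:135,15:85][:, :40*2],None,fx=4.5,fy=4.5,interpolation=cv2.INTER_CUBIC)
c=np.zeros((560,800,3),np.uint8); c[:,:480]=a; c[:b.shape[0],485:485+b.shape[1]]=b[:,:315]
save(c,'c1.png')
```

```text
(no output)
```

View pics/c1.png

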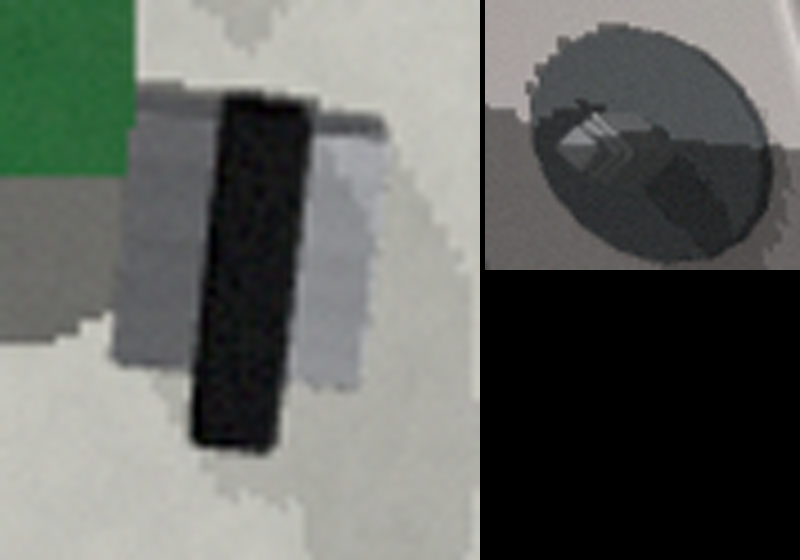

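Run:
```python
from h import *
import pickle
w=pickle.load(open('w1.pkl','rb'))
P=[atz(w,(290+(u)/8,135+(v)/8),.046) for u,v in((222,103),(312,106),(275,450),(192,445))]
P=np.array(P);print(P.round(4),P.mean(0).round(4))
print(np.linalg.norm(P-np.roll(P,-1,0),axis=1))
d=(P[0]+P[1]-P[2]-P[3]);print('yaw',np.degrees(np.arctan2(d[1],d[0])))
# spindle tip
f=lambda u,v,z:print(atz(w,(15+(u-485)/4.5,75+v/4.5),z).round(4))
f(585,148,.081)
f(650,145,.064)
f(535,145,.062);f(770,145,.062);
```

```text
[[ 0.5108 -0.2458  0.046 ]
 [ 0.5104 -0.2574  0.046 ]
 [ 0.4642 -0.2529  0.046 ]
 [ 0.4649 -0.2417  0.046 ]] [ 0.4876 -0.2495  0.046 ]
[0.01163955 0.04644132 0.01116607 0.04608619]
yaw -5.372646615668432
[0.5517 0.0042 0.081 ]
[0.5519 0.005  0.064 ]
[0.5519 0.0309 0.062 ]
[ 0.5519 -0.0187  0.062 ]
```

The bar measures 46 x 12 mm as expected: knob at (0.4876, -0.2495), yaw -5.4°. I'll descend with the jaws part closed to clear the pink decoy.

Request:
play_rows --pt "0 0.003 0.045 0 0 0.05 0.45" --pt "0 0.0033 0.09 0 0 0.094 0.45" --pt "0 0.0033 0.13 0 0 0.094 0.45" --pt "0 0.0033 0.16 0 0 0.094 0.45" --pt "0 0.0033 0.18 0 0 0.094 0.45" --pt "0 0.0033 0.195 0 0 0.094 0.45" --pt "0 0.0033 0.203 0 0 0.094 0.45" --pt "0 0.0033 0.204 0 0 0.094 0.45" --pt "0 0.0033 0.204 0 0 0.094 0.45" --squeeze 40

```text
time: 2.4
position: [0.4886, -0.2491, 0.0466]
ee_rot: [3.138, -0.148, 0.001]
contact_force: [1.5, 0.2, 0.5]
grip_width: 0.0382
```

Request:
play_rows --pt "0 0 0 0 0 0 0.2" --pt "0 0 0 0 0 0 0" --pt "0 0 0 0 0 0 0" --pt "0 0 0 0 0 0 0" --pt "0 0 0 0 0 0 0" --pt "0 0 0 0 0 0 0" --squeeze 40

```text
time: 3.0
position: [0.4893, -0.2489, 0.0471]
ee_rot: [3.137, -0.146, 0.003]
contact_force: [-0.7, 0.6, 6.8]
grip_width: 0.0113
```

Run:
```python
from h import *
s=bot.state(); print(s['position'],s['ee_rot'],s['time'],s['grip_width'],s['contact_force'])
```

```text
[ 0.48926906 -0.24892962  0.04707637] [ 3.13714691e+00 -1.46195639e-01  2.71654897e-03] 3.0 0.01125492385698373 [-0.67117229  0.61024668  6.79786689]
```

Gripped (11.3 mm). I'll lift and move over the spindle to look.

Request:
play_rows --pt "0 0 -0.03 0 0 0 0" --pt "0 0 -0.075 0 0 0 0" --pt "0 0 -0.12 0 0 0 0" --pt "0 0 -0.165 0 0 0 0" --pt "0 -0.03 -0.2 0 0 0 0" --pt "0.01 -0.075 -0.2 0 0 0 0" --pt "0.02 -0.12 -0.2 0 0 0 0" --pt "0.03 -0.165 -0.2 0 0 0 0" --pt "0.035 -0.21 -0.2 0 0 0 0" --pt "0.039 -0.25 -0.2 0 0 0 0"

```text
time: 4.0
position: [0.5494, -0.0236, 0.2458]
ee_rot: [-3.121, 0.08, 0.001]
contact_force: [-0.3, -0.6, -1.5]
grip_width: 0.0108
```

Request:
play_rows --pt "0 -0.008 0 0 0 0 0" --pt "0 -0.008 0 0 0 0 0" --pt "0 -0.008 0 0 0 0 0" --pt "0 -0.008 0 0 0 0 0"

```text
time: 4.4
position: [0.5493, -0.0241, 0.2462]
ee_rot: [-3.12, 0.083, -0.0]
contact_force: [0.1, -0.7, -0.1]
grip_width: 0.0108
```

Run:
```python
from h import *
import pickle
s=bot.state(); print(s['position'],s['ee_rot'],s['time'],s['grip_width'],s['contact_force'])
w=wristcam(); pickle.dump(w,open('w2.pkl','wb')); f=w['frame']; p=proj(w,[.5517,.0045,.075]);print(p)
u,v=p.astype(int)
a=cv2.resize(f,None,fx=.625,fy=.625); b=cv2.resize(f[v-25:v+25,u-28:u+28],None,fx=7,fy=7,interpolation=cv2.INTER_CUBIC)
c=np.zeros((350,795,3),np.uint8); c[:250,:400]=a; c[:,402:794]=b[:350,:392]
print(u,v); save(c,'c2.png')
```

```text
[ 0.54932797 -0.02412338  0.24618348] [-3.11962608e+00  8.34136573e-02 -2.72234429e-04] 4.4 0.010794963884165024 [ 0.0940206  -0.71579216 -0.10010358]
[291.81411678 176.18089868]
291 176
```

View pics/c2.png

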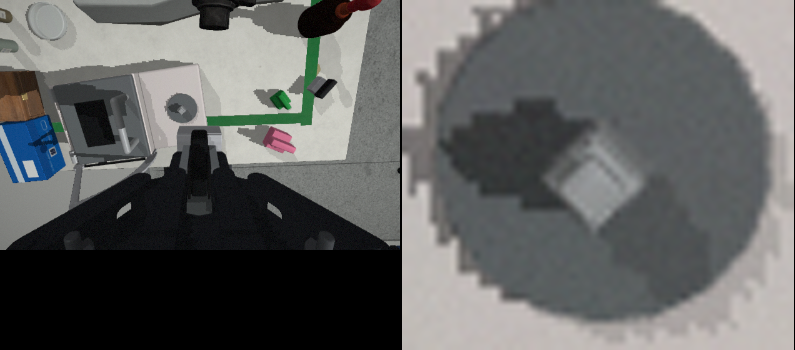

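The spindle top is a square turned near 45°, at about (597,180) in the crop. The arm stopped short of its commanded y, so I'll check the joints.

Run:
```python
from h import *
s=bot.state(); print(s['qpos'].round(3),s['dq'].round(4),s['joint_efforts'].round(2),s['moment'])
```

```text
[-0.054  0.173  0.008  1.406  0.021  3.141] [ 0.0026  0.0003  0.0011  0.0002  0.0039 -0.    ] [ 2.000e-01 -4.712e+01  3.573e+01  1.000e-02  8.000e-02  0.000e+00] [ 0.00021136  0.0041921  -0.01813873]
```

Run:
```python
from h import *
c=bot.read_camera('scene'); a=c['frame']; 
save(a,'s2.png',s=1.25)
```

```text
(no output)
```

View pics/s2.png

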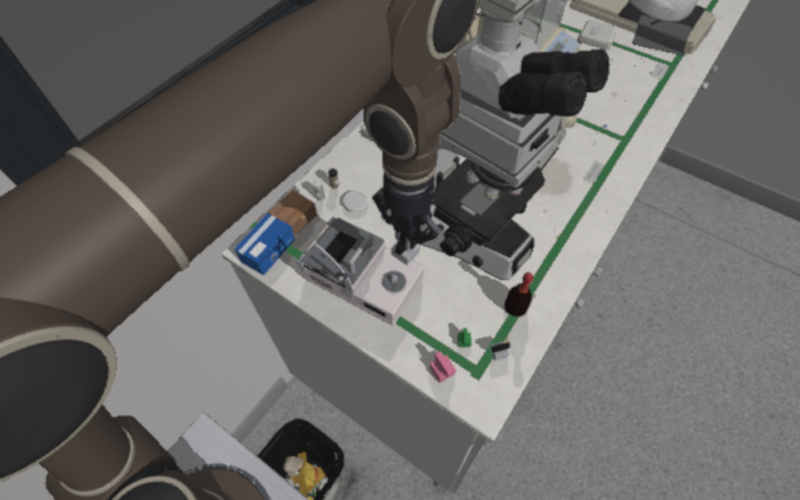

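Joint 6 is at its limit (q6 = 3.141, and yaw = q0 − q6 + π), so the tool has to turn the other way. The spindle stands near 45°, so I'll turn the tool +0.8 rad and lower for a close look.

Request:
play_rows --pt "-0.005 0 0 0 0 -0.14 0" --pt "-0.01 0 0.01 0 0 -0.28 0" --pt "-0.015 0 0.02 0 0 -0.42 0" --pt "-0.02 0 0.03 0 0 -0.56 0" --pt "-0.025 0 0.04 0 0 -0.7 0" --pt "-0.025 0 0.046 0 0 -0.82 0" --pt "-0.025 0 0.046 0 0 -0.82 0" --pt "-0.025 0 0.046 0 0 -0.82 0" --pt "-0.025 0 0.046 0 0 -0.82 0"

```text
time: 5.4
position: [0.5249, -0.0208, 0.2007]
ee_rot: [-2.896, -1.167, -0.015]
contact_force: [0.1, -0.3, -0.7]
grip_width: 0.0107
```

Run:
```python
from h import *
import pickle
s=bot.state(); print(s['position'],s['ee_rot'],s['time'],s['grip_width'],s['contact_force'],s['qpos'].round(2))
w=wristcam(); pickle.dump(w,open('w3.pkl','wb')); f=w['frame']; p=proj(w,[.552,.0045,.075]);print(p)
u,v=p.astype(int)
a=cv2.resize(f,None,fx=.5,fy=.5); b=cv2.resize(f[v-20:v+20,u-20:u+20],None,fx=12,fy=12,interpolation=cv2.INTER_CUBIC)
c=np.zeros((480,800,3),np.uint8); c[:200,:320]=a; c[:,320:800]=b
print(u,v); save(c,'c3.png')
```

```text
[ 0.52492885 -0.02081832  0.20068294] [-2.89610095 -1.16748092 -0.01462501] 5.4 0.010730602702571366 [ 0.06845602 -0.29930563 -0.69095711] [-0.05  0.13 -0.14  1.3   0.02  2.32]
[321.59970952 146.95319304]
321 146
```

View pics/c3.png

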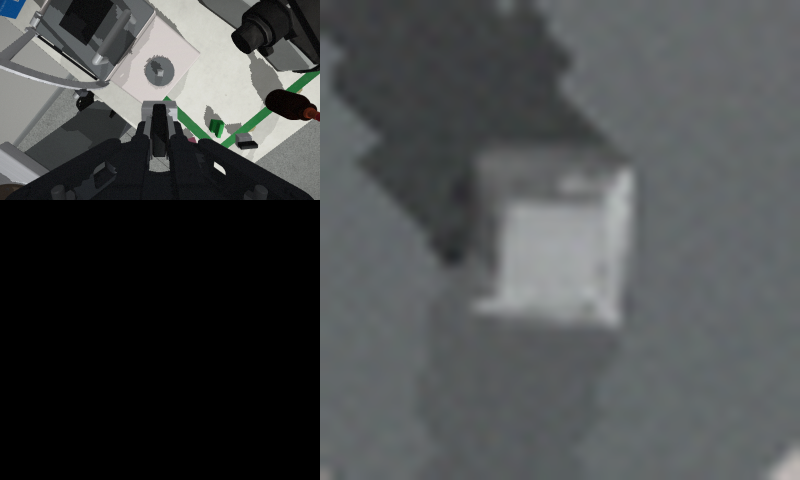

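The square spindle now looks aligned with the tool. Its tip face is centred at about (551,252) in the crop.

Run:
```python
from h import *
import pickle
w=pickle.load(open('w3.pkl','rb'));g=lambda u,v,z:atz(w,(301+(u-320)/12-.0,126+v/12),z)
t=g(551,252,.081);print('tip',t, 'edges',np.linalg.norm(g(499,252,.081)-g(604,252,.081)))
o=g(553,235,.0755);print('outline',o)
for a,b in(((475,310),(618,325)),((635,165),(618,325)),((475,155),(475,310)),((500,203),(605,203))):
    d=g(*b,.078)-g(*a,.078);print(np.linalg.norm(d),np.degrees(np.arctan2(d[1],d[0]))%90)
R=Ro.from_rotvec([-2.89610095,-1.16748092,-0.01462501]).as_matrix();print(R.round(4),np.degrees(np.arctan2(R[1,0],R[0,0])))
s=bot.state();
# knob origin in tool from grasp: world offset (-.0017,-.0006) at tool yaw -.093
import math
r=lambda a:np.array([[math.cos(a),-math.sin(a)],[math.sin(a),math.cos(a)]])
y=math.atan2(R[1,0],R[0,0]); off=r(y+.093+(-.0938+.093))@np.array([-.0017,-.0006]); print('knob offset world',off)
d=np.array([t[0],t[1]])-off-s['position'][:2]; print('world d',d,'tool',R.T@[*d,0])
```

```text
tip [0.55179979 0.00571813 0.081     ] edges 0.006730035907695179
outline [0.55217084 0.00595599 0.0755    ]
0.009370769965496678 38.032101477280925
0.010393544561786523 38.219920882023814
0.010005586565839874 43.708237920898256
0.006789580889081921 44.00806238990058
[[ 0.7204  0.6935  0.0016]
 [ 0.6934 -0.7203  0.0211]
 [ 0.0158 -0.0141 -0.9998]] 43.90447440426934
knob offset world [-0.00065699 -0.0016788 ]
world d [0.0274966  0.02812779] tool [ 0.03931176 -0.00118937  0.00063757]
```

Request:
play_rows --pt "0.013 0 0 -0.005 -0.005 0.01 0" --pt "0.026 0 0 -0.01 -0.01 0.02 0" --pt "0.0393 -0.0004 0 -0.014 -0.016 0.03 0" --pt "0.0393 -0.0004 0 -0.014 -0.016 0.03 0" --pt "0.0393 -0.0004 0 -0.014 -0.016 0.03 0" --pt "0.0393 -0.0004 0 -0.014 -0.016 0.03 0" --pt "0.0393 -0.0004 0 -0.014 -0.016 0.03 0"

```text
time: 6.15
position: [0.5523, 0.0066, 0.2009]
ee_rot: [-2.93, -1.133, 0.002]
contact_force: [0.4, -1.3, -0.7]
grip_width: 0.0111
```

```bash
cat > st.py <<'E'
from h import *
import sys
s=bot.state(); R=Ro.from_rotvec(s['ee_rot']).as_matrix()
print('t',s['time'],'p',s['position'].round(4),'yaw',np.degrees(np.arctan2(R[1,0],R[0,0])).round(2),'z',R[:,2].round(4),'F',s['contact_force'].round(1),'g',s['grip_width'],'q',s['qpos'].round(3))
if len(sys.argv)>1:
    t=np.array([float(a) for a in sys.argv[1:4]]); print('tool delta',(R.T@(t-s['position'])).round(4))
    y=np.radians(float(sys.argv[4]));Rt=np.array([[np.cos(y),np.sin(y),0],[np.sin(y),-np.cos(y),0],[0,0,-1]])
    print('rotvec',Ro.from_matrix(R.T@Rt).as_rotvec().round(4))
E
python3 - <<'E'
import math
y=math.radians(42); x=(math.cos(y),math.sin(y)); k=.0017
print('TCP target', .5519+k*x[0], .0058+k*x[1])
E
python3 st.py .5532 .0069 .137 42
```

```text
TCP target 0.5531633462033115 0.006937522030810058
t 6.15 p [0.5523 0.0066 0.2009] yaw 42.29 z [-0.0013 -0.     -1.    ] F [ 0.4 -1.3 -0.7] g 0.011132332731029666 q [ 0.012  0.182 -0.08   1.31  -0.     2.415]
tool delta [0.0009 0.0005 0.0639]
rotvec [-0.0008  0.001   0.0051]
```

Request:
play_rows --pt "0.0009 0.0003 0.02 0 0 0.005 0" --pt "0.0009 0.0003 0.04 0 0 0.005 0" --pt "0.0009 0.0003 0.055 0 0 0.005 0" --pt "0.0009 0.0003 0.064 0 0 0.005 0" --pt "0.0009 0.0003 0.069 0 0 0.005 0" --pt "0.0009 0.0003 0.073 0 0 0.005 0" --pt "0.0009 0.0003 0.077 0 0 0.005 0" --pt "0.0009 0.0003 0.08 0 0 0.005 0" --pt "0.0009 0.0003 0.08 0 0 0.005 0"

```text
time: 7.05
position: [0.5533, 0.0075, 0.1206]
ee_rot: [-2.932, -1.127, 0.002]
contact_force: [-0.8, -0.5, -1.1]
grip_width: 0.011
```

```bash
python3 st.py .5532 .0069 .111 42
```

```text
t 7.05 p [0.5533 0.0075 0.1206] yaw 42.05 z [-1.4e-03  1.0e-04 -1.0e+00] F [-0.8 -0.5 -1.1] g 0.011037090255606829 q [ 0.013  0.21  -0.224  1.138  0.     2.421]
tool delta [-0.0005  0.0004  0.0096]
rotvec [-0.001   0.001   0.0009]
```

The bore is about 7 mm over the tip with no force. I'll continue down.

Request:
play_rows --pt "0 0 0.003 0 0 0 0" --pt "0 0 0.006 0 0 0 0" --pt "0 0 0.008 0 0 0 0" --pt "0 0 0.009 0 0 0 0" --pt "0 0 0.01 0 0 0 0" --pt "0 0 0.01 0 0 0 0"

```text
time: 7.65
position: [0.5533, 0.0075, 0.1111]
ee_rot: [-2.932, -1.127, 0.002]
contact_force: [-1.0, -0.1, 2.0]
grip_width: 0.0112
```

```bash
python3 st.py .5532 .0069 .111 42
```

```text
t 7.65 p [0.5533 0.0075 0.1111] yaw 42.05 z [-0.001  0.    -1.   ] F [-1.  -0.1  2. ] g 0.011243123598847236 q [ 0.013  0.215 -0.24   1.117  0.     2.421]
tool delta [-0.0005  0.0003  0.0001]
rotvec [-0.0007  0.0008  0.0009]
```

Request:
play_rows --pt "0 0 0.0012 0 0 0 0" --pt "0 0 0.0012 0 0 0 0" --pt "0 0 0.0012 0 0 0 0.3" --pt "0 0 0.0012 0 0 0 0.3" --pt "0 0 0 0 0 0 0.3" --pt "0 0 0 0 0 0 0.3" --pt "0 0 -0.03 0 0 0 0.3" --pt "0 0 -0.07 0 0 0 0.3" --pt "0 0 -0.11 0 0 0 0.3" --pt "-0.02 0.0 -0.14 0 0 0 0.3"

```text
time: 8.65
position: [0.5399, -0.0052, 0.2528]
ee_rot: [-2.931, -1.129, -0.001]
contact_force: [0.3, -0.3, 0.5]
grip_width: 0.0258
```

Request:
play_rows --pt "-0.04 0 0 0 0 0 0.3" --pt "-0.04 0 0 0 0 0 0.3" --pt "-0.04 0 0 0 0 0 0.3" --pt "-0.04 0 0 0 0 0 0.3"

```text
time: 9.05
position: [0.5093, -0.0325, 0.2503]
ee_rot: [-2.932, -1.127, 0.002]
contact_force: [-0.7, 0.2, 0.3]
grip_width: 0.0259
```

```bash
python3 st.py
python3 - <<'E'
from h import *
import pickle
w=wristcam(); pickle.dump(w,open('w4.pkl','wb')); f=w['frame']; p=proj(w,[.552,.006,.09]);print(p)
u,v=p.astype(int)
b=cv2.resize(f[v-30:v+30,u-32:u+33],None,fx=4.6,fy=4.6,interpolation=cv2.INTER_CUBIC)
print(u,v)
c=bot.read_camera('scene'); pickle.dump(c,open('s4.pkl','wb'));g=c['frame']
i=cv2.resize(g[155:265,215:365],None,fx=5.3,fy=5.3,interpolation=cv2.INTER_CUBIC)
save(b,'k4.png')
j=np.zeros((583,800,3),np.uint8);j[:,:795]=i[:583,:795]
h=cv2.resize(b,None,fx=.85,fy=.85);j[-h.shape[0]:,-h.shape[1]:]=h
save(j,'c4.png')
E
```

```text
t 9.05 p [ 0.5093 -0.0325  0.2503] yaw 42.05 z [-1.8e-03  3.0e-04 -1.0e+00] F [-0.7  0.2  0.3] g 0.025923463244310274 q [-0.064  0.099 -0.069  1.404  0.     2.344]
[318.89950126 115.59418327]
318 115
```

View pics/c4.png

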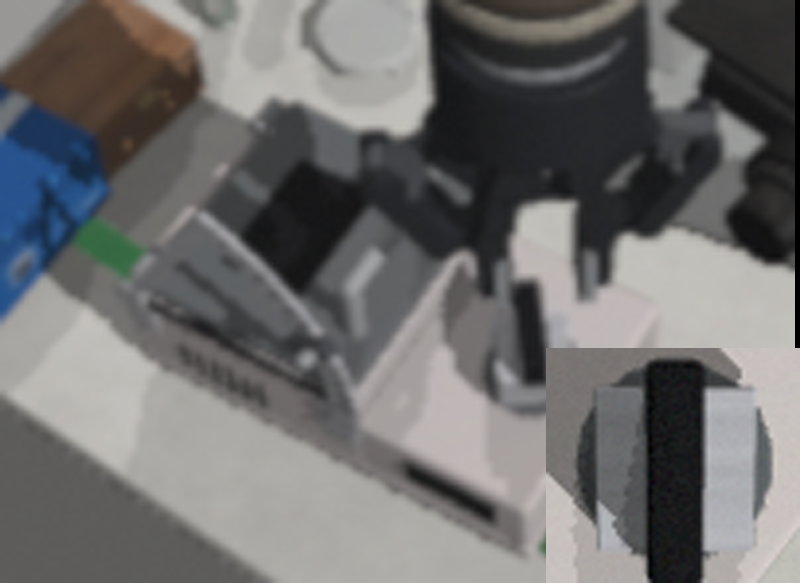

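The knob sits squarely on the spindle, let go, with the bar centred. Next I'll move to face the front scale at yaw 180°, with the tool tilted forward, to see the clip and handle.

Request:
play_rows --pt "0.004 -0.018 -0.01 0 0 -0.14 0.3" --pt "0.008 -0.036 -0.02 0 0 -0.28 0.3" --pt "0.012 -0.054 -0.03 0 0 -0.42 0.3" --pt "0.016 -0.072 -0.03 0 0 -0.56 0.3" --pt "0.02 -0.09 -0.03 0 0 -0.7 0.3" --pt "0.024 -0.108 -0.03 0 0 -0.84 0.3" --pt "0.028 -0.126 -0.03 0 0 -0.98 0.3" --pt "0.032 -0.144 -0.03 0 0 -1.12 0.3" --pt "0.036 -0.162 -0.03 0 0 -1.26 0.3" --pt "0.04 -0.179 -0.03 0 0 -1.4 0.3"

```text
time: 10.15
position: [0.4186, 0.1282, 0.2805]
ee_rot: [-1.507, -2.755, 0.002]
contact_force: [-0.4, 0.4, 0.2]
grip_width: 0.0256
```

Request:
play_rows --pt "0 0 0 0 0 -0.14 0.3" --pt "0 0 0 0 0 -0.28 0.3" --pt "0 0 0 0 0 -0.42 0.3" --pt "0 0 0 0 0 -0.56 0.3" --pt "0 0 0 0 0 -0.7 0.3" --pt "0 0 0 0 0 -0.84 0.3" --pt "0 0 0 0 0 -0.98 0.3" --pt "0 0 0 0 0 -1.01 0.3" --pt "0 0 0 0 0 -1.01 0.3" --pt "0 0 0 0 0 -1.01 0.3"

```text
time: 11.15
position: [0.419, 0.1273, 0.2806]
ee_rot: [0.003, -3.14, 0.0]
contact_force: [-0.4, 0.8, -1.5]
grip_width: 0.0254
```

```bash
python3 st.py .42 .13 .26 180
```

```text
t 11.15 p [0.419  0.1273 0.2806] yaw -179.89 z [-2.e-03 -1.e-04 -1.e+00] F [-0.4  0.8 -1.5] g 0.025404109309162298 q [ 0.295 -0.035 -0.142  1.466  0.     0.293]
tool delta [-0.0011  0.0027  0.0206]
rotvec [-0.0001 -0.002   0.002 ]
```

Request:
play_rows --pt "0 0 0 0 -0.13 0 0.3" --pt "0 0 0 0 -0.26 0 0.3" --pt "0 0 0 0 -0.39 0 0.3" --pt "0 0 0 0 -0.52 0 0.3" --pt "0 0 0 0 -0.52 0 0.3" --pt "0 0 0 0 -0.52 0 0.3" --pt "0 0 0 0 -0.52 0 0.3"

```text
time: 11.85
position: [0.4199, 0.1274, 0.2822]
ee_rot: [-0.002, 2.624, 0.001]
contact_force: [0.5, 0.0, -0.6]
grip_width: 0.0259
```

```bash
python3 st.py
python3 - <<'E'
from h import *
import pickle
w=wristcam(); pickle.dump(w,open('w5.pkl','wb'))
for X in([.552,.006,.11],[.484,.18,.083],[.484,.08,.083],[.55,.08,.125]): print(X,proj(w,X))
save(w['frame'],'w5.png',s=1.25)
E
```

```text
t 11.85 p [0.4199 0.1274 0.2822] yaw -179.9 z [ 0.4951  0.0015 -0.8688] F [ 0.5  0.  -0.6] g 0.025882989149648844 q [ 0.422 -0.419 -0.538  0.971 -0.203  0.37 ]
[0.552, 0.006, 0.11] [209.29445315 194.41753689]
[0.484, 0.18, 0.083] [369.98286604 129.39446349]
[0.484, 0.08, 0.083] [271.95573567 129.21599633]
[0.55, 0.08, 0.125] [274.27100496 203.272427  ]
```

View pics/w5.png

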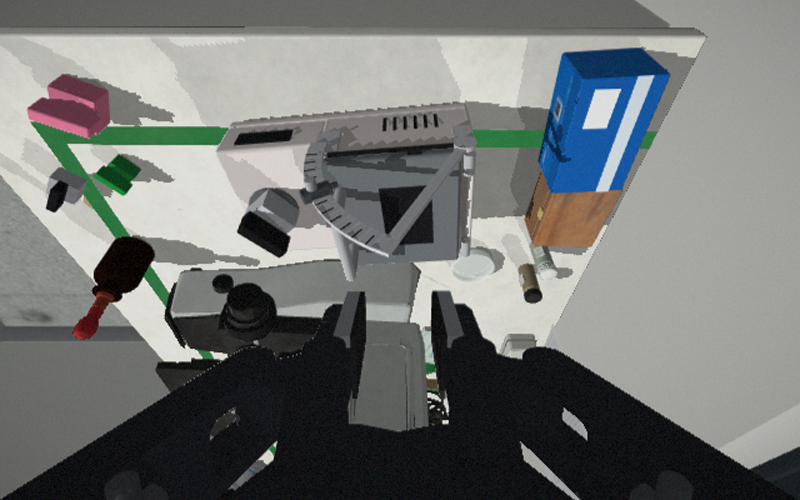

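The scale shows below the front face, with the dark clip at about (315,190) and the shut pointer at (330–445,150). The handle bar is at about (345,245). I'll enlarge this.

Run:
```python
from h import *
import pickle
w=pickle.load(open('w5.pkl','rb')); save(w['frame'],'c5.png',crop=(225,80,385,230),s=4)
```

```text
(no output)
```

View pics/c5.png

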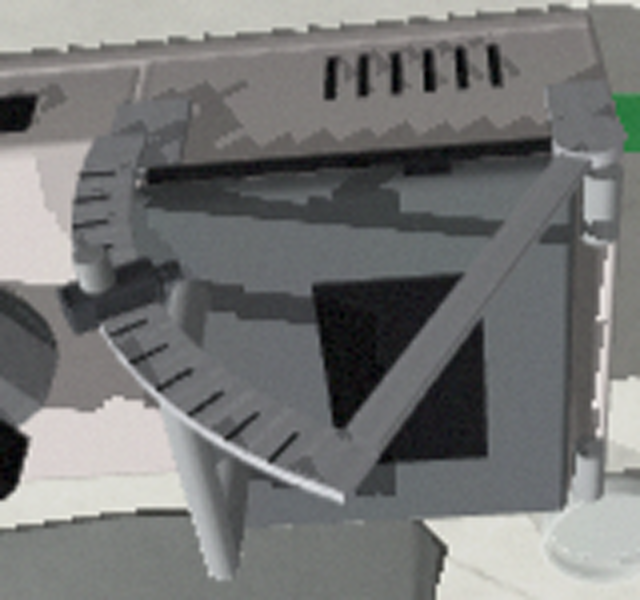

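Run:
```python
from h import *
import pickle
w=pickle.load(open('w5.pkl','rb'))
px=lambda u,v:(225+u/4,80+v/4)
a=atz(w,px(147,173),.083);b=atz(w,px(550,146),.083);d=b-a
print('pointer',a.round(4),b.round(4),'yaw',np.degrees(np.arctan2(-d[0],d[1])))
h1=atz(w,px(600,200),.088);h2=atz(w,px(590,470),.088);d=h1-h2;print('hinge',h1.round(4),h2.round(4),np.degrees(np.arctan2(-d[1],-d[0])))
for yaw in(0,np.radians(2),np.radians(4)):
    R=np.array([[np.cos(yaw),-np.sin(yaw),0],[np.sin(yaw),np.cos(yaw),0],[0,0,1]])
    O=np.array([.552,.006,0])-R@[0,-.085,0]
    def onplane(uv,xl=-.068):
        o,dd=ray(w,px(*uv)); o=R.T@(o-O); dd=R.T@dd; p=o+dd*(xl-o[0])/dd[0]; y,z=.095-p[1],p[2]-.083
        return (np.hypot(y,z).round(4),np.arctan2(z,y).round(3))
    print('yaw',yaw,'O',O.round(4))
    for n,uv in dict(ptr=(147,173),clipout=(68,312),clipin=(176,272),clipmid=(122,292),hinge=(580,150),arcend=(343,500),tick=(100,330),corner_in=(345,437)).items(): print('  ',n,*onplane(uv),*onplane(uv,-.072))
    lp=lambda X: ((proj(w,O+R@np.array(X))-[225,80])*4).round(0)
    print('  handle ends',lp([-.029,-.01,.125]),lp([.029,-.01,.125]),'ptr tip',lp([-.068,-.015,.083]),'hinge',lp([-.068,.095,.083]),lp([.06,.095,.083]),'deck corner FR top',lp([-.065,-.12,.06]),'FL',lp([-.065,.105,.078]))
```

```text
pointer [0.4769 0.0705 0.083 ] [0.4689 0.1708 0.083 ] yaw 4.5648700538858344
hinge [0.4813 0.1841 0.088 ] [0.5799 0.1939 0.088 ] 5.635076141417353
yaw 0 O [0.552 0.091 0.   ]
   ptr 0.1182 -0.091 0.1166 -0.04
   clipout 0.1368 0.342 0.1371 0.379
   clipin 0.1101 0.285 0.1107 0.332
   clipmid 0.1236 0.317 0.1241 0.359
   hinge 0.0223 -1.413 0.0164 -1.282
   arcend 0.1223 1.014 0.1253 1.03
   tick 0.1314 0.409 0.1321 0.446
   corner_in 0.1077 0.928 0.1109 0.951
  handle ends [191. 421.] [211. 566.] ptr tip [172. 197.] hinge [603. 198.] [552. 526.] deck corner FR top [-207.  156.] FL [638. 196.]
yaw 0.03490658503988659 O [0.549  0.0909 0.    ]
   ptr 0.1149 -0.064 0.1132 -0.011
   clipout 0.1346 0.366 0.1349 0.404
   clipin 0.1082 0.324 0.1089 0.372
   clipmid 0.1216 0.347 0.1221 0.39
   hinge 0.0127 -1.345 0.0072 -1.007
   arcend 0.1242 1.047 0.1272 1.063
   tick 0.1296 0.436 0.1303 0.474
   corner_in 0.1095 0.969 0.1127 0.991
  handle ends [185. 414.] [214. 560.] ptr tip [162. 189.] hinge [597. 177.] [560. 513.] deck corner FR top [-214.  160.] FL [633. 175.]
yaw 0.06981317007977318 O [0.5461 0.0908 0.    ]
   ptr 0.1114 -0.034 0.1098 0.022
   clipout 0.1325 0.391 0.1329 0.431
   clipin 0.1064 0.365 0.1072 0.416
   clipmid 0.1196 0.38 0.1202 0.424
   hinge 0.0034 -0.952 0.0045 0.882
   arcend 0.1261 1.081 0.1291 1.096
   tick 0.1278 0.466 0.1286 0.505
   corner_in 0.1115 1.01 0.1147 1.032
  handle ends [180. 407.] [216. 554.] ptr tip [151. 181.] hinge [589. 156.] [568. 500.] deck corner FR top [-221.  164.] FL [626. 153.]
```

Run:
```python
from h import *
import pickle
from scipy.optimize import least_squares
w=pickle.load(open('w5.pkl','rb'))
def mk(p):
    y=p[0];R=np.array([[np.cos(y),-np.sin(y),0],[np.sin(y),np.cos(y),0],[0,0,1]]);return R,np.array([p[1],p[2],0])
lp=lambda R,O,X:(proj(w,O+R@np.array(X))-[225,80])*4
obs=[((-.068,-.015,.083),(147,173)),((-.068,.095,.083),(580,150)),((.062,.095,.083),(587,490))]
def res(p):
    R,O=mk(p); r=[(lp(R,O,X)-o)/6 for X,o in obs]
    s=O+R@[0,-.085,0]; r.append((s[:2]-[.552,.006])/.001); return np.concatenate(r)
f=least_squares(res,[.07,.546,.091]);R,O=mk(f.x);print(f.x,np.degrees(f.x[0]),f.fun.round(1))
np.save('pose.npy',f.x)
for th in(.3,.36,.4,.44,.5):
  print(th,[lp(R,O,(x,.095-r*np.cos(th),.083+r*np.sin(th))).round(0) for x in(-.068,-.072) for r in(.11,.132)])
print('handle',O+R@[0,-.01,.125],lp(R,O,(0,-.01,.125)), lp(R,O,(-.029,-.01,.125)),lp(R,O,(.029,-.01,.125)),'hinge',O+R@[0,.095,.083])
```

```text
[0.09612105 0.54414445 0.09129032] 5.507330281082248 [-0.4  0.6  0.9 -1.6 -2.   0.8  0.3  0.7]
0.3 [array([148., 254.]), array([ 55., 278.]), array([144., 240.]), array([ 50., 264.])]
0.36 [array([154., 269.]), array([ 60., 297.]), array([150., 255.]), array([ 56., 283.])]
0.4 [array([159., 280.]), array([ 65., 310.]), array([155., 266.]), array([ 60., 297.])]
0.44 [array([164., 290.]), array([ 71., 324.]), array([161., 276.]), array([ 66., 310.])]
0.5 [array([175., 306.]), array([ 82., 344.]), array([171., 292.]), array([ 77., 330.])]
handle [0.54510418 0.08133648 0.125     ] [200.30919246 480.71864718] [178.12871344 402.15941205] [219.93385585 550.22564671] hinge [0.535027   0.18585179 0.083     ]
```

The clip is at about 0.41 rad and the handle at (0.545, 0.081, 0.125), with the spinner yawed 5.5°. I'll untilt and go to the handle.

Request:
play_rows --pt "0 0 0 0 0.13 0 0.35" --pt "0 0 0 0 0.26 0 0.35" --pt "0 0 0 0 0.39 0 0.35" --pt "0 0 0 0 0.52 0 0.35" --pt "0 0 0 0 0.52 0 0.35" --pt "0 0 0 0 0.52 0 0.35" --pt "0 0 0 0 0.52 0 0.35"

```text
time: 12.6
position: [0.419, 0.127, 0.2812]
ee_rot: [-0.003, 3.141, 0.0]
contact_force: [0.0, 0.3, 0.7]
grip_width: 0.0297
```

```bash
python3 st.py .5451 .0813 .25 185.5
```

```text
t 12.6 p [0.419  0.127  0.2812] yaw -179.88 z [ 6.e-04  2.e-04 -1.e+00] F [0.  0.3 0.7] g 0.029727333778522835 q [ 0.294 -0.037 -0.143  1.465  0.     0.292]
tool delta [-0.126  -0.0459  0.0313]
rotvec [ 0.0002  0.0006 -0.0939]
```

Request:
play_rows --pt "-0.04 -0.015 0 0 0 -0.03 0.35" --pt "-0.08 -0.03 0 0 0 -0.06 0.35" --pt "-0.115 -0.042 0.01 0 0 -0.094 0.35" --pt "-0.126 -0.046 0.03 0 0 -0.094 0.35" --pt "-0.126 -0.046 0.03 0 0 -0.094 0.35" --pt "-0.126 -0.046 0.03 0 0 -0.094 0.35" --pt "-0.126 -0.046 0.03 0 0 -0.094 0.35"

```text
time: 13.3
position: [0.5439, 0.0818, 0.2528]
ee_rot: [-0.152, 3.136, 0.001]
contact_force: [-0.5, -0.1, 0.7]
grip_width: 0.03
```

```bash
python3 st.py .5451 .0813 .125 185.5
python3 - <<'E'
from h import *
import pickle
w=wristcam(); pickle.dump(w,open('w6.pkl','wb')); cv2.imwrite('pics/w6.png',w['frame'][:,:,::-1])
for X in([.5451,.0813,.125],[.52,.079,.125],[.57,.084,.125]): print(proj(w,X).round(1))
E
```

```text
t 13.3 p [0.5439 0.0818 0.2528] yaw -174.44 z [ 1.5e-03  5.0e-04 -1.0e+00] F [-0.5 -0.1  0.7] g 0.030047781937094172 q [0.149 0.172 0.021 1.418 0.    0.052]
tool delta [-0.0009 -0.0006  0.1278]
rotvec [0.0004 0.0015 0.0011]
[317.9 191.6]
[318.1 161.4]
[318.3 220. ]
```

Run:
```python
from h import *
import pickle
g=cv2.cvtColor(pickle.load(open('w6.pkl','rb'))['frame'],cv2.COLOR_RGB2GRAY)
for v in(165,178,190,202): print(v,g[v-1:v+2,290:348:2].mean(0).astype(int))
```

```text
165 [170 171 168 171 171 172 149 103  96  99  96 141 165 166 150 124  93  85
  97  98  97  97  96  98  96  97  99  98  98]
178 [100  94  92 101 104 172 145  93  98  98  98 142 167 165 150 123  90  85
  98  98  99  97  99  97  97  97  97  98  97]
190 [117  92  92  91  91  92 140  93  85  87  86 140 166 163 148 119  90  91
  97  96  98  97  95  98  95  96  98  96  98]
202 [107  92  92  92  92  92 137 100  96  84  85 137 166 165 148 119  89  85
  97  99  97  97  95  97  96  96  97  96  97]
```

The bar is centred at column 317.5 against 318 predicted, and parallel to the tool. I'll descend and grip.

Request:
play_rows --pt "-0.001 0 0.04 0 0 0 0.35" --pt "-0.001 0 0.08 0 0 0 0.35" --pt "-0.001 0 0.105 0 0 0 0.35" --pt "-0.001 0 0.12 0 0 0 0.35" --pt "-0.001 0 0.127 0 0 0 0.35" --pt "-0.001 0 0.127 0 0 0 0.35" --pt "-0.001 0 0.127 0 0 0 0" --pt "-0.001 0 0.127 0 0 0 0" --pt "-0.001 0 0.127 0 0 0 0" --pt "-0.001 0 0.127 0 0 0 0" --squeeze 40

```text
time: 14.35
position: [0.5465, 0.0813, 0.1252]
ee_rot: [-0.151, 3.137, 0.0]
contact_force: [-0.4, -0.9, 6.0]
grip_width: 0.0088
```

```bash
python3 st.py .5451 .0813 .125 185.5
python3 - <<'E'
from h import *
from math import *
s=bot.state()
R=Ro.from_rotvec(s['ee_rot']).as_matrix(); y=np.load('pose.npy')[0]
for th in np.linspace(0.05,.45,9):
    u=.105*cos(th)-.042*sin(th); z=.105*sin(th)+.042*cos(th)
    dl=.105-u; # +y local
    d=np.array([-sin(y)*dl,cos(y)*dl,z-.042]); print(round(th,2),(R.T@d).round(4))
E
```

```text
t 14.35 p [0.5465 0.0813 0.1252] yaw -174.5 z [ 1.e-03  1.e-04 -1.e+00] F [-0.4 -0.9  6. ] g 0.00879334926601517 q [ 0.148  0.205 -0.221  1.145 -0.     0.052]
tool delta [0.0014 0.0001 0.0002]
rotvec [-0.      0.001   0.0001]
0.05 [-0.      0.0022 -0.0052]
0.1 [-0.      0.0047 -0.0103]
0.15 [-0.      0.0075 -0.0152]
0.2 [-0.      0.0104 -0.02  ]
0.25 [-0.      0.0137 -0.0247]
0.3 [-0.      0.0171 -0.0292]
0.35 [-0.      0.0208 -0.0335]
0.4 [-0.      0.0246 -0.0376]
0.45 [-0.      0.0287 -0.0415]
```

Gripped (8.8 mm). I'll lift along the arc to about 0.41 rad.

Request:
play_rows --pt "0 0.0022 -0.0052 0 0 0 0" --pt "0 0.0047 -0.0103 0 0 0 0" --pt "0 0.0075 -0.0152 0 0 0 0" --pt "0 0.0104 -0.02 0 0 0 0" --pt "0 0.0137 -0.0247 0 0 0 0" --pt "0 0.0171 -0.0292 0 0 0 0" --pt "0 0.0208 -0.0335 0 0 0 0" --pt "0 0.0235 -0.0365 0 0 0 0" --pt "0 0.0254 -0.0384 0 0 0 0" --pt "0 0.0254 -0.0384 0 0 0 0"

```text
time: 15.35
position: [0.5443, 0.1045, 0.163]
ee_rot: [-0.149, 3.137, -0.009]
contact_force: [3.4, -10.0, 1.4]
grip_width: 0.0085
```

Request:
play_rows --pt "0 0 0 0 0 0 0" --pt "0 0 0 0 0 0 0" --pt "0 0 0 0 0 0 0"

```text
time: 15.65
position: [0.5443, 0.1043, 0.1628]
ee_rot: [-0.148, 3.137, -0.009]
contact_force: [2.7, -10.2, 0.5]
grip_width: 0.0083
```

```bash
python3 st.py
python3 - <<'E'
from h import *
import pickle
w=wristcam(); pickle.dump(w,open('w7.pkl','wb')); sc=bot.read_camera('scene'); pickle.dump(sc,open('s7.pkl','wb'))
p=np.load('pose.npy');y=p[0];R=np.array([[np.cos(y),-np.sin(y),0],[np.sin(y),np.cos(y),0],[0,0,1]]);O=np.array([p[1],p[2],0])
for n,c in(('w',w),('s',sc)):
  for th in(0,.35,.41,.47): print(n,th,proj(c,O+R@[-.068,.095-.11*np.cos(th),.083+.11*np.sin(th)]).round(1))
print('hinge',proj(w,O+R@[-.068,.095,.083]),proj(sc,O+R@[-.068,.095,.083]),'handle',proj(sc,bot.state()['position']))
E
```

```text
t 15.65 p [0.5443 0.1043 0.1628] yaw -174.58 z [ 9.0e-04 -5.6e-03 -1.0e+00] F [  2.7 -10.2   0.5] g 0.008293413270769096 q [ 0.192  0.194 -0.15   1.227 -0.006  0.098]
w 0 [274.2 103.6]
w 0.35 [276.9 104.2]
w 0.41 [280.2 104.3]
w 0.47 [284.7 104.4]
s 0 [276.4 229.1]
s 0.35 [272.6 220.1]
s 0.41 [271.4 218.4]
s 0.47 [270.2 216.6]
hinge [452.41918554 103.32989312] [239.76337231 210.2321737 ] handle [279.27607525 185.45478139]
```

Run:
```python
from h import *
import pickle
w=pickle.load(open('w7.pkl','rb'))['frame'];s=pickle.load(open('s7.pkl','rb'))['frame']
W=cv2.resize(w[60:160,240:480],None,fx=3.3,fy=3.3,interpolation=cv2.INTER_CUBIC)
S=cv2.resize(s[190:240,225:315],None,fx=5.3,fy=5.3,interpolation=cv2.INTER_CUBIC)
T=cv2.resize(s[160:235,250:350],None,fx=3.1,fy=3.1,interpolation=cv2.INTER_CUBIC)
c=np.zeros((600,800,3),np.uint8);c[:330,:792]=W[:330,:792];c[332:332+S.shape[0],:S.shape[1]]=S;c[332:332+T.shape[0],485:485+T.shape[1]]=T[:268]
print(S.shape,T.shape);save(c,'c7.png')
```

```text
(265, 477, 3) (232, 310, 3)
```

View pics/c7.png

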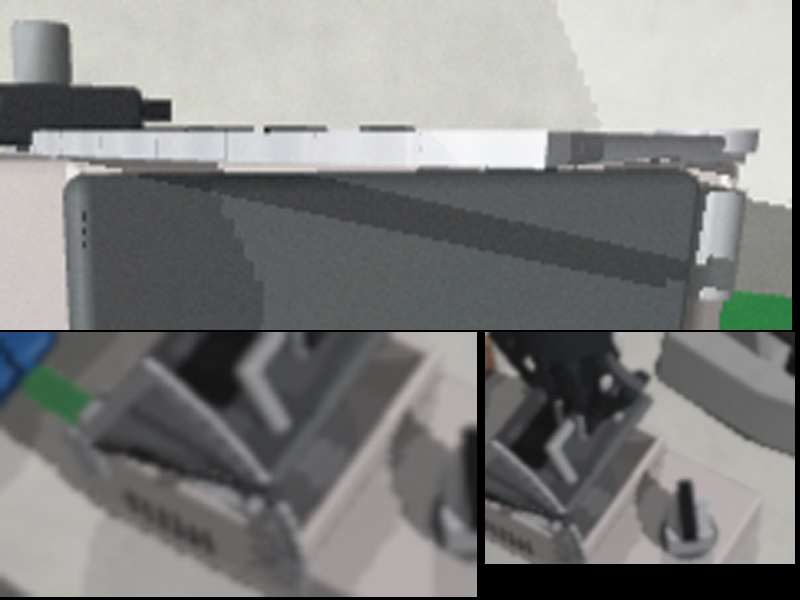

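The wrist view shows the clip at left with its mark tab tip at (172,110), in front of the scale. The scene crop shows the dark pointer line from the hinge (95,440) to the clip at (265,487), and the knob still seated. I'll put numbers on the alignment by triangulating the clip tab and fitting the pointer line, calibrated on the shut picture.

Run:
```python
from h import *
import pickle
w5,w7,s4,s7=[pickle.load(open(f+'.pkl','rb')) for f in('w5','w7','s4','s7')]
p=np.load('pose.npy');y=p[0];R=np.array([[np.cos(y),-np.sin(y),0],[np.sin(y),np.cos(y),0],[0,0,1]]);O=np.array([p[1],p[2],0])
P=lambda c:c['K']@np.c_[c['R'],c['t']]
X=cv2.triangulatePoints(P(w5),P(w7),np.array([269.2,147.8]),np.array([292.1,93.3])).ravel();X=X[:3]/X[3]
L=R.T@(X-O);print('tab local',L.round(4),'r',np.hypot(.095-L[1],L[2]-.083),'th',np.arctan2(L[2]-.083,.095-L[1]), 'reproj',proj(w5,X),proj(w7,X),'scene',proj(s7,X))
tip=ray(w5,(225+147/4,80+173/4)); o=R.T@(tip[0]-O);d=R.T@tip[1];q=o+d*(.083-o[2])/d[2];print('shut ptr local',q.round(4))
for n,s,rng in(('s4',s4,(-.1,.1)),('s7',s7,(.25,.6))):
    g=cv2.cvtColor(s['frame'],cv2.COLOR_RGB2GRAY).astype(np.float32)
    ths=np.arange(rng[0],rng[1],.025);out=[]
    for xl in(-.067,-.072):
        sc=[]
        for th in ths:
            pts=np.array([proj(s,O+R@[xl,.095-r*np.cos(th),.083+r*np.sin(th)]) for r in np.linspace(.04,.105,40)],np.float32)
            sc.append(cv2.remap(g,pts[:,0].reshape(-1,1),pts[:,1].reshape(-1,1),cv2.INTER_LINEAR).mean())
        print(n,xl,[(round(t,3),int(v)) for t,v in zip(ths,sc)])
```

```text
tab local [-0.0731 -0.0002  0.13  ] r 0.10613337114061742 th 0.45849617555854383 reproj [269.71285856 147.81597806] [291.1503256   93.11125001] scene [268.07466103 218.32167693]
shut ptr local [-0.0689 -0.0143  0.083 ]
s4 -0.067 [(np.float64(-0.1), 63), (np.float64(-0.075), 58), (np.float64(-0.05), 56), (np.float64(-0.025), 58), (np.float64(-0.0), 62), (np.float64(0.025), 67), (np.float64(0.05), 70), (np.float64(0.075), 71)]
s4 -0.072 [(np.float64(-0.1), 100), (np.float64(-0.075), 98), (np.float64(-0.05), 95), (np.float64(-0.025), 90), (np.float64(-0.0), 84), (np.float64(0.025), 77), (np.float64(0.05), 69), (np.float64(0.075), 64)]
s7 -0.067 [(np.float64(0.25), 103), (np.float64(0.275), 91), (np.float64(0.3), 77), (np.float64(0.325), 63), (np.float64(0.35), 53), (np.float64(0.375), 49), (np.float64(0.4), 49), (np.float64(0.425), 51), (np.float64(0.45), 52), (np.float64(0.475), 53), (np.float64(0.5), 55), (np.float64(0.525), 57), (np.float64(0.55), 60), (np.float64(0.575), 63)]
s7 -0.072 [(np.float64(0.25), 124), (np.float64(0.275), 124), (np.float64(0.3), 123), (np.float64(0.325), 120), (np.float64(0.35), 115), (np.float64(0.375), 107), (np.float64(0.4), 95), (np.float64(0.425), 80), (np.float64(0.45), 67), (np.float64(0.475), 59), (np.float64(0.5), 55), (np.float64(0.525), 53), (np.float64(0.55), 51), (np.float64(0.575), 50)]
```

The clip tab is at about 0.44–0.46 rad, while the lid from the handle travel is about 0.39–0.40. I'll raise it by about 0.045 more.

Request:
play_rows --pt "0 0.001 -0.0014 0 0 0 0" --pt "0 0.0022 -0.0028 0 0 0 0" --pt "0 0.0032 -0.004 0 0 0 0" --pt "0 0.0032 -0.004 0 0 0 0" --pt "0 0.0032 -0.004 0 0 0 0" --pt "0 0.0032 -0.004 0 0 0 0" --pt "0 0.0032 -0.004 0 0 0 0"

```text
time: 16.45
position: [0.544, 0.1079, 0.1668]
ee_rot: [-0.149, 3.137, -0.007]
contact_force: [3.0, -9.0, 1.5]
grip_width: 0.0087
```

```bash
python3 st.py
python3 - <<'E'
from h import *
import pickle
s=bot.state()['position'];d=s-np.array([.5465,.0813,.1252]);c=np.hypot(np.hypot(d[0],d[1])*1,d[2]);print('lid by chord',2*np.arcsin(np.hypot(d[1],d[2])/.2262))
from scipy.optimize import brentq
print('by z',brentq(lambda t:.105*np.sin(t)+.042*np.cos(t)-.042-d[2],0,1),'by y',brentq(lambda t:.105-.105*np.cos(t)+.042*np.sin(t)-d[1],0,1))
w=wristcam();sc=bot.read_camera('scene');pickle.dump((w,sc),open('w8.pkl','wb'))
w5=pickle.load(open('w5.pkl','rb'));w7=pickle.load(open('w7.pkl','rb'))
p=np.load('pose.npy');y=p[0];R=np.array([[np.cos(y),-np.sin(y),0],[np.sin(y),np.cos(y),0],[0,0,1]]);O=np.array([p[1],p[2],0])
for th in(.0,.4,.44,.48):print(th,'clip in w5 crop',((proj(w5,O+R@[-.073,.095-.108*np.cos(th),.083+.108*np.sin(th)])-[225,80])*4).round(0),'w7 col',proj(w7,O+R@[-.073,.095-.108*np.cos(th),.083+.108*np.sin(th)]).round(1))
def prof(s):
    g=cv2.cvtColor(s['frame'],cv2.COLOR_RGB2GRAY);return g
for s_,th in((pickle.load(open('s4.pkl','rb')),(-.1,.15)),(sc,(.3,.6))):
    g=prof(s_).astype(np.float32);o=[]
    for t in np.arange(*th,.02):
        pts=np.array([proj(s_,O+R@[-.069,.095-r*np.cos(t),.083+r*np.sin(t)]) for r in np.linspace(.04,.1,40)],np.float32)
        o.append((round(float(t),2),int(cv2.remap(g,pts[:,0].reshape(-1,1),pts[:,1].reshape(-1,1),cv2.INTER_LINEAR).mean())))
    print(o)
E
```

```text
t 16.45 p [0.544  0.1079 0.1668] yaw -174.57 z [ 8.0e-04 -4.5e-03 -1.0e+00] F [ 3.  -9.   1.5] g 0.008682673694426081 q [ 0.198  0.193 -0.142  1.236 -0.005  0.103]
lid by chord 0.4400106586767797
by z 0.45135854802049696 by y 0.424117179723242
0.0 clip in w5 crop [148. 159.] w7 col [277.1  95.1]
0.4 clip in w5 crop [162. 260.] w7 col [283.2  93.6]
0.44 clip in w5 crop [168. 270.] w7 col [286.   93.4]
0.48 clip in w5 crop [175. 280.] w7 col [289.3  93.2]
[(-0.1, 82), (-0.08, 77), (-0.06, 71), (-0.04, 65), (-0.02, 61), (0.0, 59), (0.02, 59), (0.04, 61), (0.06, 63), (0.08, 67), (0.1, 69), (0.12, 70), (0.14, 70)]
[(0.3, 117), (0.32, 113), (0.34, 106), (0.36, 98), (0.38, 87), (0.4, 75), (0.42, 63), (0.44, 54), (0.46, 50), (0.48, 48), (0.5, 49), (0.52, 50), (0.54, 50), (0.56, 51), (0.58, 52)]
```

The lid is at about 0.44 rad, with the scene-line fit reading about 0.47 relative to shut. The clip is at 0.44–0.46, so they agree within tolerance.

```bash
python3 -c "
from h import *
print(bot.state()['dq'].round(4)); print(bot.finish_job())"
```

```text
[-0.0002  0.0002  0.0003 -0.     -0.0009  0.0005]
the job is handed in; nothing more can be done
None
```

I fitted the knob on the spindle and let go of it with the lid still shut. Then I lifted the lid by its handle to the index clip and handed in at about 16.5 s while still gripping it. The hand-in gave no verdict.

- **Knob:** it went on at 42° and met about 2 N at the expected height. In the pictures it sits squarely on the spindle. I checked its final height only from the gripper height and that contact force, not by a separate measurement.
- **Lid angle:** the handle's travel gives 0.44 rad (0.42 by sideways movement, 0.45 by height). A coarser fit to the pointer's dark line in the scene camera gives about 0.47.
- **Clip angle:** two wrist views put it at about 0.44 to 0.46 rad (triangulation alone gave 0.458). My first single-view estimate, about 0.41, was lower because it assumed the clip lay in the plane of the scale. It stands about 5 mm in front.
- **Margin:** the readings suggest the pointer is within about 0.03 rad of the clip, against the 0.08 allowed. I had no picture left to check the final position by eye.
- **Hold:** the joints were still at hand-in, and the wrist read about 9 N sideways on the handle.
- **Clip and bystanders:** I kept the arm clear of them and saw no sign of contact, but did not measure them again at the end.

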